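# Hang the handpiece holder on the equipment rail

### The arm

A 6-joint arm with a two-finger parallel gripper is mounted at the origin on the work surface. World frame = base frame: x ahead of the robot, y to its left, z up, the work surface at z = 0. Lengths are in m, angles in rad, forces in N, time in s.
With the tool pointing down it reaches from about 0.4 to 0.925 m from the base axis. Payload 3.4 kg.
Tool frame: the origin (TCP) lies midway between the tips of the shut fingers; the grasp point (between the pads) lies 19 mm behind it; z points along the fingers, y is the line along which they close (so a half turn about z gives the same grasp; the last joint's range is limited). The gripper opens to 85 mm and grips with 20 to 120 N. Pads are 22 mm wide; open, the fingers measure 114 mm over their backs; the gripper's body (76 mm by 85 mm) begins 54 mm behind the grasp point. The pads swing forward as they close: fully open they stand 13 mm farther back than shut.
Start: joints at [1.192, 0.307, 1.506, -0, 1.328, -0.073], TCP at [0.173, 0.548, 0.231] pointing down, gripper open.
Joint ranges: [-3.12, 3.12], [-1.05, 2.28], [0.14, 2.33], [-1.42, 4.57], [0.1, 2.73], [-2.68, 2.68]. Speed limits (rad/s): [2.57, 2.57, 3.14, 3.14, 3.14, 3.14].

### API

Orientations are given as a unit quaternion [x, y, z, w].
In Python, from station import env gives the robot as it stands.
- The arm moves only by the tool servo_tool, never from a script. Its argument "plan" is a list of rows, each a list of 7 numbers: the opening, from 0 (shut) to 1 (fully open), then the shift along the tool's x, y, z in fractions of the full range, 1 being 750 mm, then the turn, a rotation vector about the tool's x, y, z in normalised numbers (1 is pi/2 rad). A call has 1 to 5 rows; each row is the pose to reach, as a shift and turn from the pose commanded when the call began, along the tool's axes at that moment; what a row does not reach only later rows make up. A row lasts 1/12 s, in which the tool goes at most 41.7 mm and 7.16 degrees, less where a joint would pass 70% of its speed; a pose out of reach is approached as far as the arm can. A shift or turn number past 1, either way, is cut back to 1. A call with a gripper value outside its range is refused whole. The fingers move at their own pace and stop on an object; "newtons" is the grip in N (left out, the last holds). Time passes only in rows, so rows that repeat a pose let the fingers close. It gives the time, the measured TCP pose, the force, the opening and the grip force at its end, in the units of the state.
- env.get_state(): the state, without advancing time (a new reading comes with each control period).
- env.capture(name): name is "side" or "top"; returns a dict with "pixels" (480x640x3 uint8, red, green, blue), "K" (3x3 intrinsics, pixels), "k1" (the pictures are not rectified: a ray, as slopes to the right and down, at radius r is drawn at 1 + k1 r^2 times it, then the intrinsics apply), "cam_to_world" (4x4, takes a point from camera to world coordinates). Camera axes: x right, y down, z forward; pixel columns grow to the right and rows downward; lengths in m; the calibration is good to about 2 mm. A picture is of the moment at which its call begins. There is no depth.
- env.close_job(): hands the job in; it is judged then, once.
The state is a dict: "time": time; "qpos": joint angles; "joint_velocities": joint speeds; "joint_torque": joint torques, N m; "ee_pos": TCP position; "tcp_rot": TCP orientation; "contact_force": force on the tool from outside, world axes, zero at the start; "moment": the same for the moment, N m; "finger_gap": finger opening in m; "grip_force": force on a finger pad.
Only numpy, scipy, OpenCV 4.12 (cv2) and the standard library are available. Lean on these libraries where they do the work, as an engineer would, in place of code of your own. Each camera call takes 0.05 s, during which the arm holds its last target. There are 200 camera calls.

### The job

Pick up the blue handpiece holder by its black tab, lift its hook over the front lip of the rail and lower it gently, without dropping it, until it sits fully home behind the lip, at least 3 cm to the left (+y) of the orange end stop. Then, keeping it hooked, slide it along the rail until its side just touches the stop, without shifting the stop, and let go. Never press it against the rail or the stop with more than about 15 N, and leave everything else alone.

Things in the scene. Friction and masses are not known exactly. Their poses are not given: they have to be found in the camera images.
- holder: blue plastic handpiece holder, 0.2 to 0.35 kg, standing upright on the table. Origin: centre of its underside; z up, x towards its hook side, y across. Open cup 56 (x) by 64 (y), 105 high. Its back plate (x 21 to 28, 64 wide) rises to z 125; from there a flat arm (40 wide, z 125 to 133) runs to x 43.5 and ends in a tongue pointing down (see hook, tongue, tab)
- tab (a point): middle of the holder's black upright grip tab, on top of the arm, at x 29, y 0, z 156 in the holder's frame: 28 long in x, 14 thick in y, z 133 to 179. Take it from above, fingers closing along y. Axes as the holder's
- hook (a point): roof of the holder's hook mouth (underside of the arm), midway between plate and tongue: x 32.75, y 0, z 125 in the holder's frame, axes as the holder's. The mouth is 9.5 wide (x 28 to 37.5) and opens downward. Hung, this point is 190 above the table, the arm resting on the lip's top
- tongue (a point): centre of the lower end of the holder's tongue: x 40.5, y 0, z 103 in the holder's frame. The tongue is 6 thick (x 37.5 to 43.5), 40 wide in y, 22 long
- stand: fixed stand with an aluminium rail 380 long along its y. Origin: on the table under the middle of the rail's NOMINAL front face; x points to the rail's back, z up. The rail is clamped in slotted brackets: its true front face lies anywhere from x -14 to +14, which no reading shows. Find it by feel (tongue against the back wall) or by sight. It is parallel to y
- rail_top (a point): fixed mark on the stand, not on the rail: x 0, y 0, z 190, the nominal top front edge of the lip. Rail section from the front: lip wall 5 thick, top at z 190, front face 80 tall; slot 11 wide, floor at z 155; back wall 5 thick, top at z 210. All rigid. Hung, the tongue is in the slot, the plate in front of the lip, and the holder leans back up to 0.1 rad
- stop_face (a point): middle of the orange end stop's +y face, at x -33, z 155 in the stand's frame, axes as the stand's. The stop is an upright tab 22 by 16 by 91, its top at z 177, in front of the rail. The hung holder's side (32 from its middle) meets it when slid towards -y. Only friction holds it: about 11 N along the rail shifts it. The hung holder slides with about 1 to 3 N
- tape: blue roll of tape lying flat, 90 across, 50 high, 40 hole; bystander, origin under its centre
- cup_a: small clear glass cupping jar, 58 across, 70 high; bystander, origin under its centre
- cup_b: second clear glass cupping jar, 58 across, 70 high; bystander, origin under its centre
- alcohol: white bottle with a blue band, 68 across, 170 high; bystander, origin under its centre
- amber: small amber bottle, 48 across, 110 high; bystander, origin under its centre
- tub: white tub, 110 across, 150 high; bystander, origin under its centre
- tray: clear open tray, 140 x 200, 35 high; bystander, origin under its centre

How it is judged:
On the way, in this order (a step that is already met when the one before it is completed fails the run):
1. the holder is lifted off the table in the gripper (height (world z) of holder above 0.03 m and contact force between the fingers and holder above 1 N), for 0.2 s.
2. still gripped, the hook is fully home behind the lip, at least 25 mm of gap to the left of the stop (z of hook in the frame of stand between 0.186 and 0.1935 m and x of hook in the frame of stand between -0.022 and 0.027 m and angle between holder's own z axis and vertical below 0.15 rad and angle between the y axis of holder and the y axis of stand, either way round below 0.15 rad and contact force between holder and stand above 0.5 N and y of hook in the frame of stop_face above 0.057 m and contact force between the fingers and holder above 1 N), for 0.2 s.
At the end, for the whole second after the job is handed in: The holder hangs at rest, released: hook roof within 4 mm of the lip's top height, tongue behind the lip, tilted under 0.15 rad, square to the rail within 0.15 rad; its side within 3 mm of the stop; the stop within 4 mm of where it was (z of hook in the frame of stand between 0.186 and 0.1935 m and x of hook in the frame of stand between -0.022 and 0.027 m and angle between holder's own z axis and vertical below 0.15 rad and angle between the y axis of holder and the y axis of stand, either way round below 0.15 rad and contact force between holder and stand above 0.5 N and y of hook in the frame of stop_face between 0.029 and 0.035 m and contact force between the fingers and holder below 0.1 N and linear speed of holder below 0.01 m/s and distance of stop_face from where it was at the start of the episode below 0.004 m); the robot touches nothing.
It fails at once if the gripped holder is pressed against the rail, stand or stop with more than 22 N (contact force between holder and stand above 22 N and contact force between the fingers and holder above 1 N).
It fails at once if the stop is shifted more than 4 mm (distance of stop_face from where it was at the start of the episode above 0.004 m).
It fails at once if the arm or fingers push on the stand with more than 5 N (contact force between any of the arm, the fingers and stand above 5 N).
It fails at once if another thing on the table is moved more than 20 mm (distance of any of tape, cup_a, cup_b, alcohol, amber, tub, tray from where it was at the start of the episode above 0.02 m).
It also fails if it takes over 54 s, if anything falls off the work surface, if the arm or the gripper's body presses on something with over 40 N, if the wrist force passes 120 N, or if a joint passes its speed limit or range.

## Working session

There is one attempt and no reset: what is moved stays moved. The work goes in short steps, Python scripts to look and compute and a tool call to move; the robot and the scene stay as the last step left them, time stands still between calls to the robot, and variables do not carry over. Pictures are saved under pics/ and viewed, at most 10 in all, crops included, and the job is handed in when it is done.

Besides the shell and the picture viewer there is one more tool, called after "Request:" by a JSON object that holds its "method" and its "body", one argument or row to a line. servo_tool: Moves the arm, as the interface text tells. Its arguments: {"type":"object","properties":{"plan":{"type":"array","items":{"type":"array","items":{"type":"number"}}},"newtons":{"type":"number"}},"required":["plan"]}

```bash
mkdir -p pics; ls; python3 - <<'E'
from station import env
import cv2,numpy as np
s=env.get_state(); print(s)
for n in("side","top"):
    c=env.capture(n); np.savez("pics/%s0.npz"%n,**c)
    cv2.imwrite("pics/%s0.png"%n,c["pixels"][:,:,::-1]); print(n,c["K"],c["k1"],c["cam_to_world"])
E
```

```text
pics
{'time': 0.0, 'qpos': array([ 1.19150160e+00,  3.07521995e-01,  1.50765646e+00, -1.83243662e-05,
        1.32837332e+00, -7.35235443e-02]), 'joint_velocities': array([-0.00055587, -0.00087714, -0.00049598, -0.00131066,  0.00076039,
        0.00127816]), 'joint_torque': array([-6.29936585e-05, -4.57535577e+01, -2.51927859e+01, -3.82206490e-04,
        1.32560104e-02, -5.02663954e-05]), 'ee_pos': array([0.17288119, 0.54768072, 0.23041662]), 'tcp_rot': array([ 1.52288439e-01,  9.88335607e-01, -9.56555782e-04, -2.11226046e-04]), 'contact_force': array([-0.3719404 , -1.35316146,  0.466488  ]), 'moment': array([ 0.0550967 , -0.01968916,  0.00457357]), 'grip_force': 0.0, 'finger_gap': 0.08492603261886318}
side [[598.70599795   0.         314.59088477]
 [  0.         598.70599795 247.59384398]
 [  0.           0.           1.        ]] -0.0404191513836714 [[ 0.68886654 -0.54192545  0.48143504 -0.23056012]
 [-0.72477498 -0.50317781  0.47065202 -0.75117753]
 [-0.01281088 -0.6731485  -0.73939636  1.33296432]
 [ 0.          0.          0.          1.        ]]
top [[489.94686416   0.         319.86320636]
 [  0.         489.94686416 233.3821768 ]
 [  0.           0.           1.        ]] -0.050127701362173996 [[-0.00485831 -0.99778138  0.06639818  0.46482921]
 [-0.99976475  0.0062501   0.0207697   0.00925243]
 [-0.02113861 -0.06628166 -0.99757701  1.26109733]
 [ 0.          0.          0.          1.        ]]
```

View pics/side0.png

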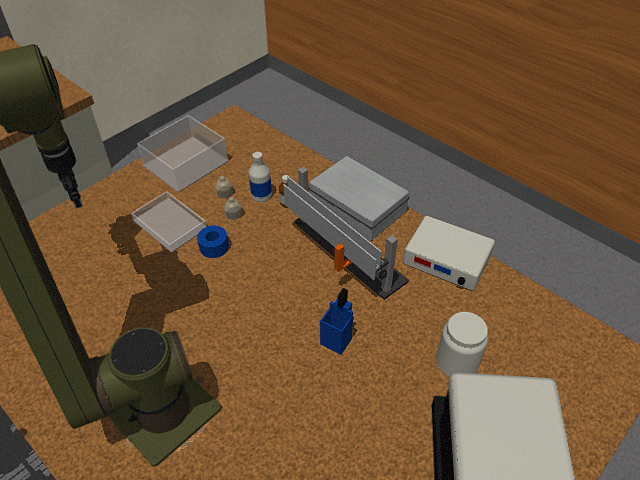

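View pics/top0.png

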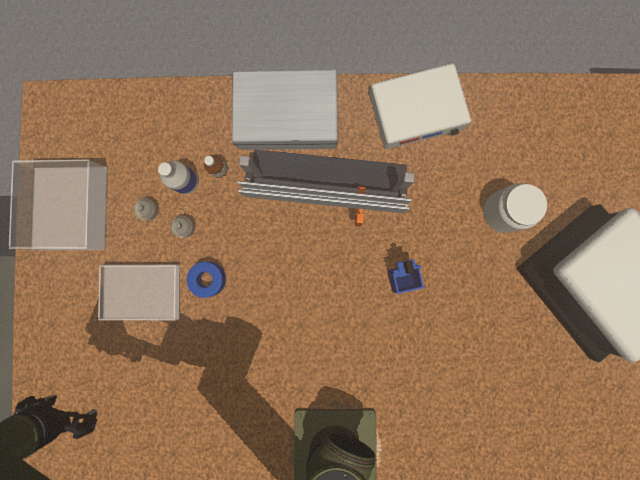

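The side view shows the holder at about (337,325) with its black tab at (342,298), the orange stop at (339,257), and the rail from (285,180) to (380,270). The top view shows the holder at (406,278), the stop at (360,216), and the rail running from (240,187) to (410,205). I'll zoom in on both.

```bash
python3 - <<'E'
import cv2,numpy as np
t=cv2.imread("pics/top0.png");s=cv2.imread("pics/side0.png")
cv2.imwrite("pics/tc.png",cv2.resize(t[145:300,230:430],None,fx=3.9,fy=3.8,interpolation=2)) if 0 else cv2.imwrite("pics/tc.png",cv2.resize(t[150:300,230:430],None,fx=4,fy=4,interpolation=2))
cv2.imwrite("pics/sc.png",cv2.resize(s[160:360,270:420],None,fx=3,fy=3,interpolation=2))
E
```

```text
(no output)
```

View pics/tc.png

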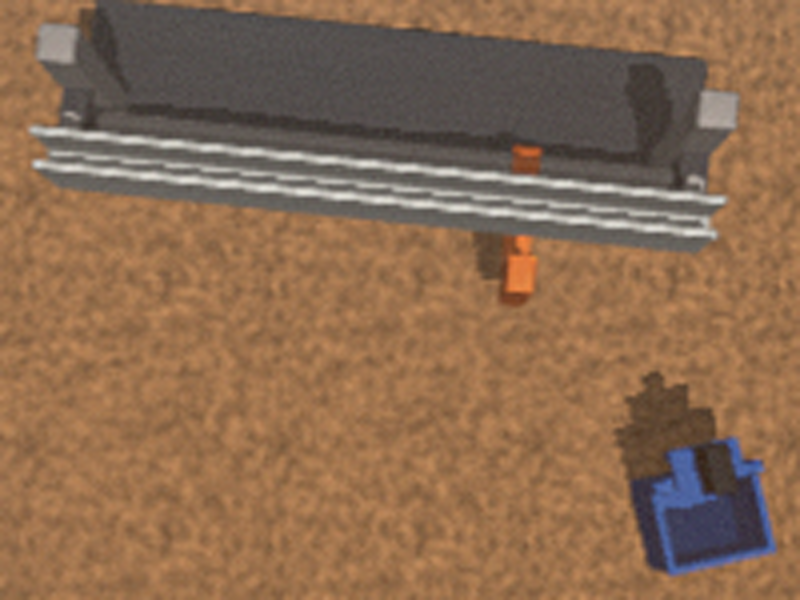

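View pics/sc.png

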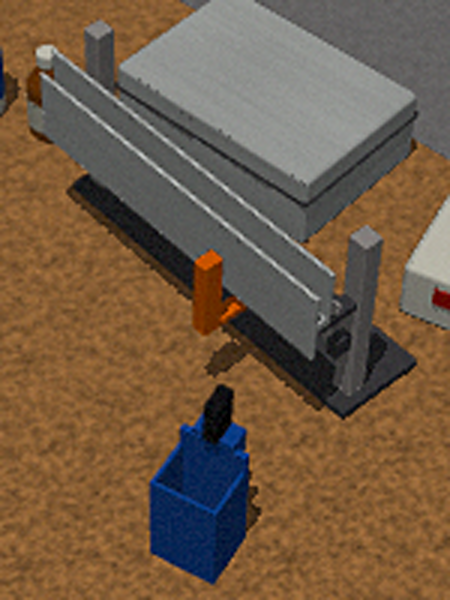

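The top crop shows the lip edge from (35,165) to (715,237) and the back wall edge from (32,131) to (722,201). The stop top is near (520,272), the tab near (717,465), and the cup's front rim corners are at (670,572) and (773,549). The side crop shows the tab at (217,413) and the stop top at (208,260).

```bash
cat > h.py <<'E'
import cv2,numpy as np
class Cam:
    def __init__(s,c):
        s.K=c["K"];s.T=c["cam_to_world"];k=float(c["k1"]);s.d=np.array([k,0,0,0,0]);s.img=c["pixels"]
    def ray(s,p):
        n=cv2.undistortPoints(np.float64(p).reshape(-1,1,2),s.K,s.d)[:,0]
        return s.T[:3,3],(s.T[:3,:3]@np.c_[n,np.ones(len(n))].T).T
    def plane(s,p,z):
        o,d=s.ray(p); return o+d*((z-o[2])/d[:,2])[:,None]
    def proj(s,X):
        R=s.T[:3,:3].T; return cv2.projectPoints(np.float64(X).reshape(-1,1,3),cv2.Rodrigues(R)[0],-R@s.T[:3,3],s.K,s.d)[0][:,0]
def tri(a,pa,b,pb):
    o1,d1=a.ray(pa);o2,d2=b.ray(pb);A=[];B=[];out=[]
    for u,v in zip(d1,d2):
        M=np.zeros((3,3));r=np.zeros(3)
        for o,d in((o1,u),(o2,v)):
            d=d/np.linalg.norm(d);P=np.eye(3)-np.outer(d,d);M+=P;r+=P@o
        out.append(np.linalg.solve(M,r))
    return np.array(out)
def load(n="0"):
    return [Cam(dict(np.load(f"pics/{k}{n}.npz"))) for k in("top","side")]
def snap(n):
    from station import env
    for k in("top","side"):
        c=env.capture(k); np.savez(f"pics/{k}{n}.npz",**c); cv2.imwrite(f"pics/{k}{n}.png",c["pixels"][:,:,::-1])
    return load(n)
def comp(m,roi):
    x0,y0,x1,y1=roi; q=np.zeros(m.shape,np.uint8);q[y0:y1,x0:x1]=m[y0:y1,x0:x1]
    n,l,st,ce=cv2.connectedComponentsWithStats(q,connectivity=8)
    i=1+st[1:,4].argmax(); return l==i,ce[i],st[i]
E
python3 - <<'E'
from h import *
t,s=load()
# rail edges in top: per column bright peaks
def ridge(im,roi,lo):
    g=im.min(2).astype(float);print("max",g[roi[1]:roi[3],roi[0]:roi[2]].max())
g=t.img.min(2).astype(float)
def fit(f0,f1,x0,x1,h=4):
    xs=[];ys=[]
    for x in range(x0,x1):
        yc=f0+(f1-f0)*(x-x0)/(x1-x0);r=np.arange(int(round(yc-h)),int(round(yc+h))+1)
        w=np.clip(g[r,x]-110,0,None)
        if w.sum()>20: xs.append(x);ys.append((w*r).sum()/w.sum())
    p=np.polyfit(xs,ys,1);res=np.polyval(p,xs)-ys;print(len(xs),p,res.std());return np.array([[x0,np.polyval(p,x0)],[x1,np.polyval(p,x1)]])
L=fit(191,208.5,242,406,3);B=fit(183,199.5,242,406,3)
for n,l,z in(("lip",L,.19),("back",B,.21)):
    P=t.plane(l,z);d=P[0]-P[1];print(n,P,"yaw",np.degrees(np.arctan2(-d[0],d[1])))
# masks
for c,n,ro,rt in((t,"top",(340,195,380,230),(395,255,415,280)),(s,"side",(325,240,352,276),(330,285,352,310))):
    h=cv2.cvtColor(c.img,cv2.COLOR_RGB2HSV)
    o=((h[...,0]<12)&(h[...,1]>200)&(h[...,2]>120)).astype(np.uint8);m,ce,st=comp(o,ro);print(n,"stop",ce,st)
    k=(c.img.max(2)<60).astype(np.uint8);m,ce,st=comp(k,rt);print(n,"tab",ce,st)
T=lambda u,v:np.c_[230+np.array(u)/4-.375,150+np.array(v)/4-.375]
S=lambda u,v:np.c_[270+np.array(u)/3-.33,160+np.array(v)/3-.33]
print("rim front corners(-y... )",t.plane(T([670,773],[572,549]),.105), s.plane(S([150,219],[485,519]),.105))
print("rim tri",tri(t,T([670,773],[572,549]),s,S([150,219],[485,519])))
print("tab top",t.plane(T([717],[455]),.179),tri(t,T([717],[455]),s,S([222],[388])))
print("stop top corners T",t.plane(T([505,509,538,534],[290,256,256,292]),.177))
print("stop top side",s.plane(S([193,195,222,221],[262,254,252,263]),.177))
E
```

```text
164 [1.06737279e-01 1.64478487e+02] 0.44408217718910453
164 [1.02300757e-01 1.57630011e+02] 0.1653652465108235
lip [[ 0.63284142  0.2036323   0.19      ]
 [ 0.59117203 -0.15779549  0.19      ]] yaw -6.5766550912610295
back [[ 0.64710579  0.20012919  0.21      ]
 [ 0.60757542 -0.15500595  0.21      ]] yaw -6.351492915211637Traceback (most recent call last):
  File "<stdin>", line 20, in <module>
  File "h.py", line 30, in comp
    i=1+st[1:,4].argmax(); return l==i,ce[i],st[i]
        ~~~~~~~~~~~~~~~^^
ValueError: attempt to get argmax of an empty sequence
```

```bash
python3 - <<'E'
from h import *
t,s=load()
print(t.img[218,360],t.img[222,360],t.img[264:272,409].tolist(),s.img[256,339],s.img[297,342])
T=lambda u,v:np.c_[230+np.array(u)/4-.375,150+np.array(v)/4-.375]
S=lambda u,v:np.c_[270+np.array(u)/3-.33,160+np.array(v)/3-.33]
for c,n,ro,rt in((t,"top",(350,205,372,230),(400,255,415,280)),(s,"side",(325,240,352,276),(330,285,352,310))):
    r,g,b=[c.img[...,i].astype(int) for i in range(3)]
    o=((r-b>110)).astype(np.uint8);
    m,ce,st=comp(o,ro);print(n,"stop",ce,st)
    k=((c.img.max(2)<75)&(b-r<25)).astype(np.uint8);m,ce,st=comp(k,rt);print(n,"tab",ce,st)
print("rim front corners",t.plane(T([670,773],[572,549]),.105), s.plane(S([150,219],[485,519]),.105))
print("rim tri",tri(t,T([670,773],[572,549]),s,S([150,219],[485,519])))
print("tab top",t.plane(T([717],[455]),.179),tri(t,T([717],[455]),s,S([222],[388])))
print("stop top T",t.plane(T([505,509,538,534],[290,256,256,292]),.177))
print("stop top S",s.plane(S([193,195,222,221],[262,254,252,263]),.177))
print("lip near end: T",t.plane(T([713],[238]),.19),"S",s.plane(S([43,318],[78,297]),.19), "tri", tri(t,T([36,713],[166,238]),s,S([43,318],[78,297])))
print("back: S",s.plane(S([55,331],[53,272]),.21), "tri", tri(t,T([33,722],[131,201]),s,S([55,331],[53,272])))
E
```

```text
[221 123  65] [223 128  64] [[75, 62, 57], [68, 53, 47], [75, 64, 56], [68, 55, 53], [72, 61, 54], [70, 59, 55], [66, 58, 50], [75, 66, 56]] [108  45   0] [ 3 12 14]
top stop [360.0617284  216.40740741] [356 209   8  14  81]
top tab [409.14285714 267.93277311] [403 261  12  19 119]
side stop [337.09565217 255.14782609] [334 243  10  29 115]
side tab [342.28187919 297.32885906] [338 288  10  20 149]
rim front corners [[ 0.4015118  -0.14709136  0.105     ]
 [ 0.41457362 -0.20763242  0.105     ]] [[ 0.39724473 -0.15025833  0.105     ]
 [ 0.41108185 -0.2147848   0.105     ]]
rim tri [[ 0.40079294 -0.14757499  0.09883408]
 [ 0.41498608 -0.21010279  0.09586745]]
tab top [[ 0.46947844 -0.16381732  0.179     ]] [[ 0.46947679 -0.16372731  0.17956729]]
stop top T [[ 0.56151606 -0.04821204  0.177     ]
 [ 0.58045333 -0.05062029  0.177     ]
 [ 0.58034417 -0.06670902  0.177     ]
 [ 0.56029738 -0.06426982  0.177     ]]
stop top S [[ 0.55813212 -0.05109532  0.177     ]
 [ 0.56632425 -0.04600556  0.177     ]
 [ 0.58415269 -0.0617153   0.177     ]
 [ 0.57383301 -0.06973676  0.177     ]]
lip near end: T [[ 0.58825177 -0.1618577   0.19      ]] S [[ 0.62750543  0.20505877  0.19      ]
 [ 0.59151769 -0.16332837  0.19      ]] tri [[ 0.63284731  0.21211842  0.18216929]
 [ 0.58940912 -0.16286123  0.19091064]]
back: S [[ 0.64505815  0.20526047  0.21      ]
 [ 0.60613661 -0.16376033  0.21      ]] tri [[ 0.64844864  0.20973633  0.20515888]
 [ 0.60596509 -0.16385283  0.21020171]]
```

Careful with the scale: shifts go in shares of 750 mm and turns go in shares of pi/2 rad. That gives: -166 mm is -0.2213, -103 mm is -0.1373, -0.517 rad is -0.3291.

Request:
{"method": "servo_tool", "body": {
  "plan": [
    [1,-0.2213,-0.1373,0,0,0,-0.3291],
    [1,-0.2213,-0.1373,0,0,0,-0.3291],
    [1,-0.2213,-0.1373,0,0,0,-0.3291],
    [1,-0.2213,-0.1373,0,0,0,-0.3291],
    [1,-0.2213,-0.1373,0,0,0,-0.3291]
  ]
}}

```text
time: 0.52
ee_pos: [0.3008, 0.3989, 0.2309]
tcp_rot: [-0.109, 0.994, -0.0, -0.0]
contact_force: [0.9, 0.2, 0.8]
finger_gap: 0.0855
grip_force: 0.0
```

Scaled: -186 mm is -0.248, -83 mm is -0.1107.

Request:
{"method": "servo_tool", "body": {
  "plan": [
    [1,-0.1107,-0.248,0,0,0,0],
    [1,-0.1107,-0.248,0,0,0,0],
    [1,-0.1107,-0.248,0,0,0,0],
    [1,-0.1107,-0.248,0,0,0,0],
    [1,-0.1107,-0.248,0,0,0,0]
  ]
}}

```text
time: 0.93
ee_pos: [0.4213, 0.2333, 0.2311]
tcp_rot: [-0.105, 0.994, -0.0, -0.0]
contact_force: [0.4, 1.6, -0.4]
finger_gap: 0.0857
grip_force: 0.0
```

Scaled: -207 mm is -0.276, 14 mm is 0.0187.

Request:
{"method": "servo_tool", "body": {
  "plan": [
    [1,0.0187,-0.276,0,0,0,0],
    [1,0.0187,-0.276,0,0,0,0],
    [1,0.0187,-0.276,0,0,0,0],
    [1,0.0187,-0.276,0,0,0,0],
    [1,0.0187,-0.276,0,0,0,0]
  ]
}}

```text
time: 1.35
ee_pos: [0.4498, 0.0283, 0.2311]
tcp_rot: [-0.105, 0.994, 0.0, -0.0]
contact_force: [0.4, 0.2, 1.1]
finger_gap: 0.0848
grip_force: 0.0
```

Scaled: -194 mm is -0.2587, 28 mm is 0.0373.

Request:
{"method": "servo_tool", "body": {
  "plan": [
    [1,0.0373,-0.2587,0,0,0,0],
    [1,0.0373,-0.2587,0,0,0,0],
    [1,0.0373,-0.2587,0,0,0,0],
    [1,0.0373,-0.2587,0,0,0,0],
    [1,0.0373,-0.2587,0,0,0,0]
  ]
}}

```text
time: 1.77
ee_pos: [0.4633, -0.1687, 0.2311]
tcp_rot: [-0.105, 0.995, -0.001, -0.0]
contact_force: [0.3, -0.9, 0.5]
finger_gap: 0.085
grip_force: 0.0
```

Scaled: 88 mm is 0.1173, 65 mm is 0.0867.

Request:
{"method": "servo_tool", "body": {
  "plan": [
    [1,0,0.0027,0.0467,0,0,0],
    [1,0,0.0027,0.0867,0,0,0],
    [1,0,0.0027,0.1173,0,0,0],
    [1,0,0.0027,0.1173,0,0,0]
  ]
}}

```text
time: 2.1
ee_pos: [0.4591, -0.162, 0.1388]
tcp_rot: [-0.105, 0.994, 0.003, -0.005]
contact_force: [-1.4, 1.1, 0.1]
finger_gap: 0.0852
grip_force: 0.0
```

```bash
python3 - <<'E'
from h import *
t,s=snap("1")
a=cv2.resize(t.img[190:310,350:450],None,fx=4,fy=4,interpolation=2);b=cv2.resize(s.img[240:360,290:390],None,fx=4,fy=4,interpolation=2)
cv2.imwrite("pics/c1.png",np.hstack([a,b])[...,::-1])
E
```

```text
(no output)
```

View pics/c1.png

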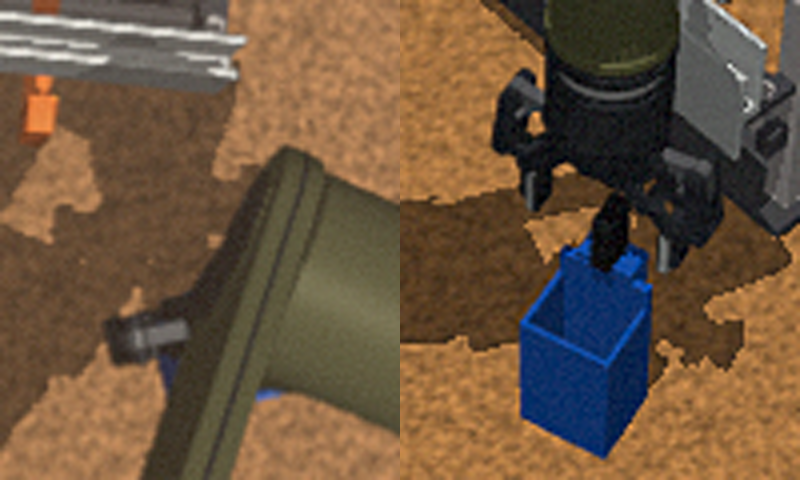

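The tab (right crop at (610,230)) lies between the open fingers (tips at (535,195) and (670,255)), and the arm hides the top view. The pose looks unsettled, so I'll let it rest before closing.

Request:
{"method": "servo_tool", "body": {
  "plan": [
    [1,0,0,0,0,0,0],
    [1,0,0,0,0,0,0]
  ]
}}

```text
time: 2.37
ee_pos: [0.4646, -0.1637, 0.145]
tcp_rot: [-0.106, 0.994, -0.001, 0.002]
contact_force: [-0.1, -0.1, 0.5]
finger_gap: 0.0854
grip_force: 0.0
```

Request:
{"method": "servo_tool", "body": {
  "plan": [
    [0.4,0,0,0,0,0,0],
    [0.2,0,0,0,0,0,0],
    [0.1,0,0,0,0,0,0],
    [0,0,0,0,0,0,0],
    [0,0,0,0,0,0,0]
  ],
  "newtons": 50
}}

```text
time: 2.78
ee_pos: [0.4632, -0.1632, 0.1436]
tcp_rot: [-0.105, 0.994, -0.0, 0.0]
contact_force: [0.1, 0.7, 0.3]
finger_gap: 0.0256
grip_force: 0.0
```

Request:
{"method": "servo_tool", "body": {
  "plan": [
    [0,0,0,0,0,0,0],
    [0,0,0,0,0,0,0],
    [0,0,0,0,0,0,0],
    [0,0,0,0,0,0,0]
  ]
}}

```text
time: 3.12
ee_pos: [0.4632, -0.1632, 0.1432]
tcp_rot: [-0.105, 0.994, 0.0, -0.0]
contact_force: [1.0, 0.6, -0.1]
finger_gap: 0.0131
grip_force: 53.7
```

Scaled: -97 mm is -0.1293, -80 mm is -0.1067.

Request:
{"method": "servo_tool", "body": {
  "plan": [
    [0,0,0,-0.0107,0,0,0],
    [0,0,0,-0.04,0,0,0],
    [0,0,0,-0.0733,0,0,0],
    [0,0,0,-0.1067,0,0,0],
    [0,0,0,-0.1293,0,0,0]
  ]
}}

```text
time: 3.53
ee_pos: [0.4634, -0.1634, 0.2426]
tcp_rot: [-0.105, 0.994, -0.0, 0.001]
contact_force: [1.4, 0.5, -3.8]
finger_gap: 0.0132
grip_force: 53.3
```

Scaled: 130 mm is 0.1733, 98 mm is 0.1307, 0.23 rad is 0.1464.

Request:
{"method": "servo_tool", "body": {
  "plan": [
    [0,-0.0067,0.0133,0,0,0,0.0127],
    [0,-0.0227,0.0467,0,0,0,0.0382],
    [0,-0.0427,0.0907,0,0,0,0.0764],
    [0,-0.06,0.1307,0,0,0,0.1082],
    [0,-0.0787,0.1733,0,0,0,0.1464]
  ]
}}

```text
time: 3.95
ee_pos: [0.493, -0.0228, 0.2404]
tcp_rot: [0.011, 1.0, -0.0, -0.0]
contact_force: [0.6, -0.0, -3.2]
finger_gap: 0.0134
grip_force: 53.3
```

Scaled: 57 mm is 0.076, 50 mm is 0.0667, 0.086 rad is 0.0547.

Request:
{"method": "servo_tool", "body": {
  "plan": [
    [0,-0.0053,0.024,0,0,0,0.0191],
    [0,-0.0107,0.048,0,0,0,0.0382],
    [0,-0.0147,0.0667,0,0,0,0.0547],
    [0,-0.016,0.076,0,0,0,0.0547],
    [0,-0.016,0.076,0,0,0,0.0547]
  ]
}}

```text
time: 4.37
ee_pos: [0.5064, 0.0343, 0.2402]
tcp_rot: [0.051, 0.999, 0.0, -0.0]
contact_force: [0.6, 0.2, -3.3]
finger_gap: 0.0133
grip_force: 53.1
```

```bash
python3 - <<'E'
from h import *
from station import env
t,s=snap("2"); S=env.get_state(); print(S["ee_pos"],S["tcp_rot"],S["contact_force"],S["moment"])
a=cv2.resize(t.img[160:310,250:350],None,fx=4,fy=4,interpolation=2);b=cv2.resize(s.img[160:310,250:350],None,fx=4,fy=4,interpolation=2)
cv2.imwrite("pics/c2.png",np.hstack([a,b])[...,::-1])
E
```

```text
[0.50620891 0.03253089 0.24021678] [ 5.17657150e-02  9.98659083e-01 -4.43403300e-04 -3.86452295e-04] [-0.0262947  -0.72961055 -3.1717947 ] [-0.02184956 -0.05542828  0.02447779]
```

View pics/c2.png

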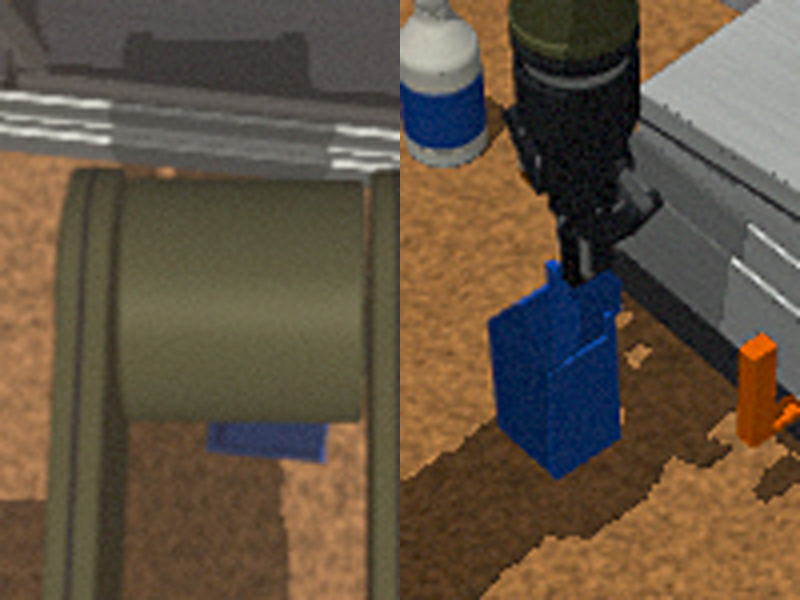

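The holder hangs upright in the fingers, well to the left of the stop (right crop: holder at (555,390), stop at (757,390)). I'll approach the rail, then feel for contact.

Scaled: -84 mm is -0.112, -74 mm is -0.0987.

Request:
{"method": "servo_tool", "body": {
  "plan": [
    [0,-0.0133,0,0,0,0,0],
    [0,-0.0427,0,0,0,0,0],
    [0,-0.0747,0,0,0,0,0],
    [0,-0.0987,0,0,0,0,0],
    [0,-0.112,0,0,0,0,0]
  ]
}}

```text
time: 4.88
ee_pos: [0.5933, 0.0224, 0.2403]
tcp_rot: [0.053, 0.999, -0.0, 0.001]
contact_force: [-0.4, 0.2, -3.2]
finger_gap: 0.0136
grip_force: 53.3
```

Scaled: -8 mm is -0.0107, -7 mm is -0.0093.

Request:
{"method": "servo_tool", "body": {
  "plan": [
    [0,-0.004,0,0,0,0,0],
    [0,-0.0067,0,0,0,0,0],
    [0,-0.0093,0,0,0,0,0],
    [0,-0.0107,0,0,0,0,0],
    [0,-0.0107,0,0,0,0,0]
  ]
}}

```text
time: 5.3
ee_pos: [0.5975, 0.0234, 0.2404]
tcp_rot: [0.052, 0.999, -0.0, -0.0]
contact_force: [-0.7, 0.3, -2.4]
finger_gap: 0.0135
grip_force: 53.3
```

Request:
{"method": "servo_tool", "body": {
  "plan": [
    [0,-0.0013,0,0,0,0,0],
    [0,-0.0027,0,0,0,0,0],
    [0,-0.004,0,0,0,0,0],
    [0,-0.0053,0,0,0,0,0],
    [0,-0.0053,0,0,0,0,0]
  ]
}}

```text
time: 5.72
ee_pos: [0.6024, 0.023, 0.2404]
tcp_rot: [0.052, 0.999, -0.0, 0.0]
contact_force: [0.6, -0.6, -2.6]
finger_gap: 0.0134
grip_force: 53.3
```

Scaled: -2 mm is -0.0027, -1 mm is -0.0013.

Request:
{"method": "servo_tool", "body": {
  "plan": [
    [0,-0.0013,0,0,0,0,0],
    [0,-0.0027,0,0,0,0,0],
    [0,-0.0027,0,0,0,0,0]
  ]
}}

```text
time: 5.97
ee_pos: [0.6044, 0.0227, 0.2403]
tcp_rot: [0.052, 0.999, -0.0, 0.0]
contact_force: [1.1, 0.8, -4.2]
finger_gap: 0.0132
grip_force: 53.3
```

Scaled: -2 mm is -0.0027, -1 mm is -0.0013.

Request:
{"method": "servo_tool", "body": {
  "plan": [
    [0,-0.0013,0,0,0,0,0],
    [0,-0.0013,0,0,0,0,0],
    [0,-0.0027,0,0,0,0,0],
    [0,-0.0027,0,0,0,0,0]
  ]
}}

```text
time: 6.3
ee_pos: [0.6063, 0.0225, 0.2403]
tcp_rot: [0.052, 0.999, -0.0, 0.0]
contact_force: [-0.1, 0.5, -3.5]
finger_gap: 0.0135
grip_force: 53.3
```

Scaled: -1 mm is -0.0013.

Request:
{"method": "servo_tool", "body": {
  "plan": [
    [0,-0.0013,0,0,0,0,0],
    [0,-0.0013,0,0,0,0,0]
  ]
}}

```text
time: 6.47
ee_pos: [0.6073, 0.0224, 0.2403]
tcp_rot: [0.052, 0.999, -0.0, 0.0]
contact_force: [-0.1, -0.2, -2.6]
finger_gap: 0.0135
grip_force: 53.3
```

Scaled: -1 mm is -0.0013.

Request:
{"method": "servo_tool", "body": {
  "plan": [
    [0,-0.0013,0,0,0,0,0],
    [0,-0.0013,0,0,0,0,0]
  ]
}}

```text
time: 6.63
ee_pos: [0.6083, 0.0223, 0.2403]
tcp_rot: [0.052, 0.999, -0.0, 0.0]
contact_force: [-0.3, -0.4, -3.1]
finger_gap: 0.0136
grip_force: 53.3
```

Scaled: -1 mm is -0.0013.

Request:
{"method": "servo_tool", "body": {
  "plan": [
    [0,-0.0013,0,0,0,0,0],
    [0,-0.0013,0,0,0,0,0]
  ]
}}

```text
time: 6.8
ee_pos: [0.6093, 0.0222, 0.2403]
tcp_rot: [0.052, 0.999, 0.0, 0.0]
contact_force: [0.3, -0.7, -3.1]
finger_gap: 0.0133
grip_force: 53.3
```

Scaled: -1 mm is -0.0013.

Request:
{"method": "servo_tool", "body": {
  "plan": [
    [0,-0.0013,0,0,0,0,0],
    [0,-0.0013,0,0,0,0,0]
  ]
}}

```text
time: 6.97
ee_pos: [0.6103, 0.022, 0.2403]
tcp_rot: [0.052, 0.999, -0.0, 0.0]
contact_force: [-0.7, 0.4, -2.5]
finger_gap: 0.013
grip_force: 53.3
```

Scaled: -1 mm is -0.0013.

Request:
{"method": "servo_tool", "body": {
  "plan": [
    [0,-0.0013,0,0,0,0,0],
    [0,-0.0013,0,0,0,0,0]
  ]
}}

```text
time: 7.13
ee_pos: [0.6113, 0.022, 0.2403]
tcp_rot: [0.052, 0.999, -0.0, 0.0]
contact_force: [0.6, -0.7, -2.6]
finger_gap: 0.0133
grip_force: 53.3
```

Scaled: -1 mm is -0.0013.

Request:
{"method": "servo_tool", "body": {
  "plan": [
    [0,-0.0013,0,0,0,0,0],
    [0,-0.0013,0,0,0,0,0]
  ]
}}

```text
time: 7.3
ee_pos: [0.6119, 0.0219, 0.2402]
tcp_rot: [0.052, 0.999, 0.0, -0.0]
contact_force: [0.1, 0.2, -2.7]
finger_gap: 0.0131
grip_force: 53.3
```

```bash
python3 - <<'E'
from h import *
t,s=snap("3")
cv2.imwrite("pics/c3.png",cv2.resize(s.img[145:270,255:395],None,fx=5.5,fy=4.8,interpolation=2)[...,::-1]) if 0 else cv2.imwrite("pics/c3.png",cv2.resize(s.img[150:270,260:400],None,fx=5,fy=5,interpolation=2)[...,::-1])
E
```

```text
(no output)
```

View pics/c3.png

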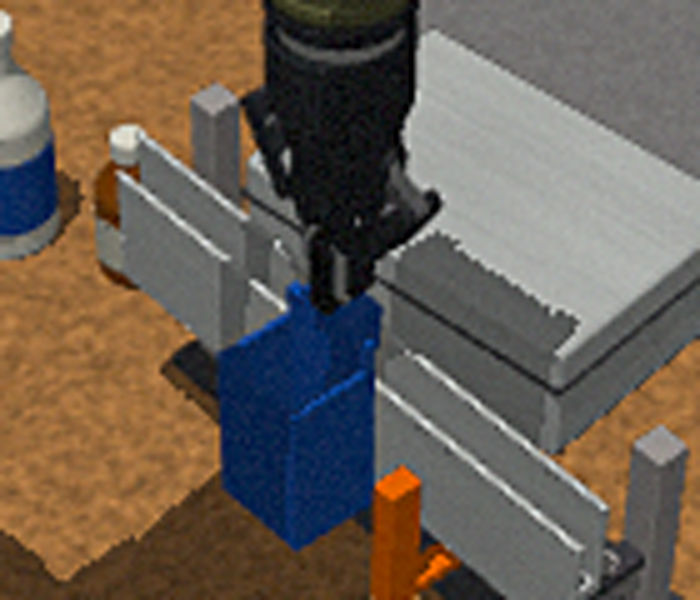

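The holder's hook is at the rail (crop (330,310)), with the stop clear to its right at (397,480). The last step fell short by 0.4 mm, so contact may be starting. I'll keep stepping.

Scaled: -1 mm is -0.0013, -0.5 mm is -0.0007.

Request:
{"method": "servo_tool", "body": {
  "plan": [
    [0,-0.0007,0,0,0,0,0],
    [0,-0.0013,0,0,0,0,0],
    [0,-0.0013,0,0,0,0,0]
  ]
}}

```text
time: 7.65
ee_pos: [0.6122, 0.0219, 0.2402]
tcp_rot: [0.052, 0.999, 0.0, -0.001]
contact_force: [-3.0, 0.5, -1.0]
finger_gap: 0.0133
grip_force: 53.4
```

Scaled: 3.5 mm is 0.0047, 2 mm is 0.0027.

Request:
{"method": "servo_tool", "body": {
  "plan": [
    [0,0.0027,0,0,0,0,0],
    [0,0.0047,0,0,0,0,0],
    [0,0.0047,0,0,0,0,0]
  ]
}}

```text
time: 7.9
ee_pos: [0.6099, 0.0221, 0.2405]
tcp_rot: [0.052, 0.999, -0.0, 0.001]
contact_force: [-0.0, -0.8, -2.5]
finger_gap: 0.0131
grip_force: 53.3
```

Request:
{"method": "servo_tool", "body": {
  "plan": [
    [0,0,0,0.0027,0,0,0],
    [0,0,0,0.0053,0,0,0],
    [0,0,0,0.008,0,0,0],
    [0,0,0,0.0107,0,0,0],
    [0,0,0,0.0107,0,0,0]
  ]
}}

```text
time: 8.32
ee_pos: [0.6093, 0.0221, 0.2316]
tcp_rot: [0.052, 0.999, -0.0, -0.001]
contact_force: [-0.5, 0.3, -2.9]
finger_gap: 0.0138
grip_force: 53.3
```

Request:
{"method": "servo_tool", "body": {
  "plan": [
    [0,0,0,0.002,0,0,0],
    [0,0,0,0.004,0,0,0],
    [0,0,0,0.0053,0,0,0],
    [0,0,0,0.0053,0,0,0]
  ]
}}

```text
time: 8.65
ee_pos: [0.6094, 0.0221, 0.228]
tcp_rot: [0.052, 0.999, -0.0, -0.0]
contact_force: [0.1, 0.2, -1.8]
finger_gap: 0.0135
grip_force: 53.3
```

Scaled: 5 mm is 0.0067, 4 mm is 0.0053.

Request:
{"method": "servo_tool", "body": {
  "plan": [
    [0,0,0,0.0027,0,0,0],
    [0,0,0,0.0053,0,0,0],
    [0,0,0,0.0067,0,0,0],
    [0,0,0,0.0067,0,0,0]
  ]
}}

```text
time: 8.98
ee_pos: [0.6093, 0.0221, 0.2229]
tcp_rot: [0.052, 0.999, -0.0, -0.0]
contact_force: [-0.3, -0.2, -2.8]
finger_gap: 0.0135
grip_force: 53.3
```

Scaled: 6 mm is 0.008, 4 mm is 0.0053.

Request:
{"method": "servo_tool", "body": {
  "plan": [
    [0,0,0,0.0027,0,0,0],
    [0,0,0,0.0053,0,0,0],
    [0,0,0,0.008,0,0,0],
    [0,0,0,0.008,0,0,0]
  ]
}}

```text
time: 9.32
ee_pos: [0.6092, 0.0222, 0.2167]
tcp_rot: [0.052, 0.999, -0.0, -0.001]
contact_force: [-0.7, 0.2, -3.9]
finger_gap: 0.0135
grip_force: 53.3
```

Scaled: 4 mm is 0.0053, 3 mm is 0.004.

Request:
{"method": "servo_tool", "body": {
  "plan": [
    [0,0,0,0.002,0,0,0],
    [0,0,0,0.004,0,0,0],
    [0,0,0,0.0053,0,0,0],
    [0,0,0,0.0053,0,0,0]
  ]
}}

```text
time: 9.65
ee_pos: [0.6094, 0.0221, 0.213]
tcp_rot: [0.052, 0.999, -0.0, -0.0]
contact_force: [0.4, 0.1, -4.2]
finger_gap: 0.0132
grip_force: 53.3
```

Going smoothly: the tongue is down in the slot. About 5 mm left.

Request:
{"method": "servo_tool", "body": {
  "plan": [
    [0,0,0,0.0013,0,0,0],
    [0,0,0,0.0027,0,0,0],
    [0,0,0,0.004,0,0,0],
    [0,0,0,0.004,0,0,0]
  ]
}}

```text
time: 9.98
ee_pos: [0.6095, 0.0222, 0.21]
tcp_rot: [0.052, 0.999, 0.0, -0.0]
contact_force: [0.0, 0.1, -2.8]
finger_gap: 0.0133
grip_force: 53.3
```

Request:
{"method": "servo_tool", "body": {
  "plan": [
    [0,0,0,0.0007,0,0,0],
    [0,0,0,0.0013,0,0,0],
    [0,0,0,0.0013,0,0,0]
  ]
}}

```text
time: 10.23
ee_pos: [0.6096, 0.0222, 0.2092]
tcp_rot: [0.052, 0.999, -0.0, -0.0]
contact_force: [0.5, -0.5, -3.8]
finger_gap: 0.0132
grip_force: 53.3
```

Scaled: 1 mm is 0.0013, 0.5 mm is 0.0007.

Request:
{"method": "servo_tool", "body": {
  "plan": [
    [0,0,0,0.0007,0,0,0],
    [0,0,0,0.0013,0,0,0],
    [0,0,0,0.0013,0,0,0]
  ]
}}

```text
time: 10.48
ee_pos: [0.6096, 0.0221, 0.2082]
tcp_rot: [0.052, 0.999, -0.0, -0.0]
contact_force: [0.9, -0.5, -2.8]
finger_gap: 0.0135
grip_force: 53.3
```

Scaled: 1 mm is 0.0013, 0.5 mm is 0.0007.

Request:
{"method": "servo_tool", "body": {
  "plan": [
    [0,0,0,0.0007,0,0,0],
    [0,0,0,0.0013,0,0,0],
    [0,0,0,0.0013,0,0,0]
  ]
}}

```text
time: 10.73
ee_pos: [0.6097, 0.0221, 0.2081]
tcp_rot: [0.052, 0.999, -0.0, 0.0]
contact_force: [-2.1, -0.5, 2.6]
finger_gap: 0.0132
grip_force: 54.2
```

Scaled: 0.5 mm is 0.0007.

Request:
{"method": "servo_tool", "body": {
  "plan": [
    [0,0,0,0.0007,0,0,0],
    [0,0,0,0.0007,0,0,0],
    [0,0,0,0.0007,0,0,0]
  ]
}}

```text
time: 10.98
ee_pos: [0.6097, 0.0221, 0.2081]
tcp_rot: [0.052, 0.999, -0.0, 0.001]
contact_force: [-2.4, -0.9, 4.9]
finger_gap: 0.0133
grip_force: 54.8
```

Scaled: -0.8 mm is -0.0011, -0.5 mm is -0.0007.

Request:
{"method": "servo_tool", "body": {
  "plan": [
    [0,0,0,-0.0007,0,0,0],
    [0,0,0,-0.0011,0,0,0],
    [0,0,0,-0.0011,0,0,0]
  ]
}}

```text
time: 11.23
ee_pos: [0.6097, 0.0221, 0.2081]
tcp_rot: [0.052, 0.999, -0.0, 0.0]
contact_force: [-2.9, -0.6, 5.5]
finger_gap: 0.0127
grip_force: 54.3
```

Scaled: -5 mm is -0.0067, -4 mm is -0.0053.

Request:
{"method": "servo_tool", "body": {
  "plan": [
    [0,0,-0.0013,0,0,0,0],
    [0,0,-0.0033,0,0,0,0],
    [0,0,-0.0053,0,0,0,0],
    [0,0,-0.0067,0,0,0,0],
    [0,0,-0.0067,0,0,0,0]
  ]
}}

```text
time: 11.65
ee_pos: [0.61, 0.0177, 0.2081]
tcp_rot: [0.052, 0.999, 0.001, 0.001]
contact_force: [0.2, 4.9, 5.1]
finger_gap: 0.0131
grip_force: 54.6
```

Scaled: -0.8 mm is -0.0011, -0.4 mm is -0.0005.

Request:
{"method": "servo_tool", "body": {
  "plan": [
    [0,0,0,-0.0005,0,0,0],
    [0,0,0,-0.0011,0,0,0],
    [0,0,0,-0.0011,0,0,0]
  ]
}}

```text
time: 11.9
ee_pos: [0.6095, 0.0166, 0.2081]
tcp_rot: [0.052, 0.999, -0.0, 0.0]
contact_force: [0.4, 2.0, 1.5]
finger_gap: 0.0131
grip_force: 54.1
```

Scaled: -10 mm is -0.0133, -1.5 mm is -0.002.

Request:
{"method": "servo_tool", "body": {
  "plan": [
    [0,0,-0.002,-0.0004,0,0,0],
    [0,0,-0.0053,-0.0007,0,0,0],
    [0,0,-0.0093,-0.0007,0,0,0],
    [0,0,-0.012,-0.0007,0,0,0],
    [0,0,-0.0133,-0.0007,0,0,0]
  ]
}}

```text
time: 12.32
ee_pos: [0.6073, 0.0063, 0.2082]
tcp_rot: [0.053, 0.999, -0.0, -0.001]
contact_force: [0.3, -0.0, -2.5]
finger_gap: 0.013
grip_force: 53.3
```

Scaled: -10 mm is -0.0133, -9 mm is -0.012.

Request:
{"method": "servo_tool", "body": {
  "plan": [
    [0,0,-0.0027,0,0,0,0],
    [0,0,-0.0067,0,0,0,0],
    [0,0,-0.0107,0,0,0,0],
    [0,0,-0.012,0,0,0,0],
    [0,0,-0.0133,0,0,0,0]
  ]
}}

```text
time: 12.73
ee_pos: [0.6068, -0.0031, 0.2087]
tcp_rot: [0.053, 0.999, -0.0, -0.0]
contact_force: [0.1, 0.5, -2.7]
finger_gap: 0.0136
grip_force: 53.3
```

Scaled: -9 mm is -0.012, -7 mm is -0.0093.

Request:
{"method": "servo_tool", "body": {
  "plan": [
    [0,0,-0.0027,0.0004,0,0,0],
    [0,0,-0.0067,0.0008,0,0,0],
    [0,0,-0.0093,0.0008,0,0,0],
    [0,0,-0.012,0.0008,0,0,0],
    [0,0,-0.012,0.0008,0,0,0]
  ]
}}

```text
time: 13.15
ee_pos: [0.606, -0.0122, 0.2083]
tcp_rot: [0.053, 0.999, -0.0, -0.0]
contact_force: [0.0, 0.0, -3.6]
finger_gap: 0.0133
grip_force: 53.3
```

```bash
python3 - <<'E'
from h import *
t,s=snap("4")
a=cv2.resize(t.img[170:270,310:400],None,fx=4,fy=4,interpolation=2);b=cv2.resize(s.img[180:280,290:380],None,fx=4,fy=4,interpolation=2)
cv2.imwrite("pics/c4.png",np.hstack([a,b])[...,::-1])
E
```

```text
(no output)
```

View pics/c4.png

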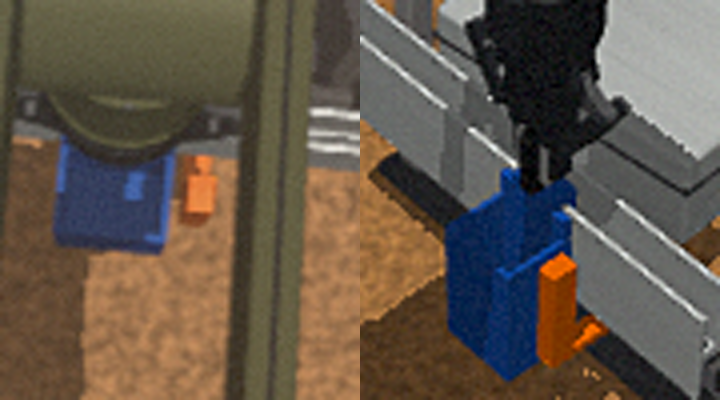

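The top crop shows the holder's right edge at about x=172 and the stop's left edge at about x=187. That is a gap of about 8 mm, which matches my estimate.

Scaled: -4.5 mm is -0.006, -3.5 mm is -0.0047.

Request:
{"method": "servo_tool", "body": {
  "plan": [
    [0,0,-0.0013,0,0,0,0],
    [0,0,-0.0027,0,0,0,0],
    [0,0,-0.0047,0,0,0,0],
    [0,0,-0.006,0,0,0,0],
    [0,0,-0.006,0,0,0,0]
  ]
}}

```text
time: 13.67
ee_pos: [0.6056, -0.0164, 0.2083]
tcp_rot: [0.052, 0.999, -0.0, 0.0]
contact_force: [-0.1, 0.2, -3.1]
finger_gap: 0.0135
grip_force: 53.2
```

Scaled: -1 mm is -0.0013, -0.5 mm is -0.0007.

Request:
{"method": "servo_tool", "body": {
  "plan": [
    [0,0,-0.0007,0,0,0,0],
    [0,0,-0.0013,0,0,0,0],
    [0,0,-0.0013,0,0,0,0]
  ]
}}

```text
time: 13.92
ee_pos: [0.6054, -0.0172, 0.2083]
tcp_rot: [0.052, 0.999, -0.0, 0.0]
contact_force: [-0.2, 1.0, -3.5]
finger_gap: 0.0133
grip_force: 53.2
```

Scaled: -1 mm is -0.0013, -0.5 mm is -0.0007.

Request:
{"method": "servo_tool", "body": {
  "plan": [
    [0,0,-0.0007,0,0,0,0],
    [0,0,-0.0013,0,0,0,0],
    [0,0,-0.0013,0,0,0,0]
  ]
}}

```text
time: 14.17
ee_pos: [0.6053, -0.0182, 0.2083]
tcp_rot: [0.052, 0.999, -0.0, -0.0]
contact_force: [-1.1, 0.4, -2.4]
finger_gap: 0.0134
grip_force: 53.2
```

Scaled: -1 mm is -0.0013, -0.5 mm is -0.0007.

Request:
{"method": "servo_tool", "body": {
  "plan": [
    [0,0,-0.0007,0,0,0,0],
    [0,0,-0.0013,0,0,0,0],
    [0,0,-0.0013,0,0,0,0]
  ]
}}

```text
time: 14.42
ee_pos: [0.6052, -0.0192, 0.2083]
tcp_rot: [0.052, 0.999, -0.0, -0.0]
contact_force: [-0.3, -0.1, -2.7]
finger_gap: 0.0132
grip_force: 53.2
```

Request:
{"method": "servo_tool", "body": {
  "plan": [
    [0,0,-0.0007,0,0,0,0],
    [0,0,-0.0007,0,0,0,0],
    [0,0,-0.0007,0,0,0,0]
  ]
}}

```text
time: 14.67
ee_pos: [0.6052, -0.0197, 0.2083]
tcp_rot: [0.052, 0.999, -0.0, -0.0]
contact_force: [-0.5, -0.3, -2.3]
finger_gap: 0.0131
grip_force: 53.2
```

Scaled: -0.5 mm is -0.0007.

Request:
{"method": "servo_tool", "body": {
  "plan": [
    [0,0,-0.0007,0,0,0,0],
    [0,0,-0.0007,0,0,0,0],
    [0,0,-0.0007,0,0,0,0]
  ]
}}

```text
time: 14.92
ee_pos: [0.6051, -0.0202, 0.2083]
tcp_rot: [0.052, 0.999, -0.0, 0.0]
contact_force: [-0.2, 0.6, -1.9]
finger_gap: 0.0135
grip_force: 53.3
```

Scaled: -0.5 mm is -0.0007.

Request:
{"method": "servo_tool", "body": {
  "plan": [
    [0,0,-0.0007,0,0,0,0],
    [0,0,-0.0007,0,0,0,0],
    [0,0,-0.0007,0,0,0,0]
  ]
}}

```text
time: 15.17
ee_pos: [0.6051, -0.0204, 0.2083]
tcp_rot: [0.052, 0.999, 0.0, 0.0]
contact_force: [0.5, 0.7, -2.1]
finger_gap: 0.0133
grip_force: 53.3
```

Scaled: -0.5 mm is -0.0007.

Request:
{"method": "servo_tool", "body": {
  "plan": [
    [0,0,-0.0007,0,0,0,0],
    [0,0,-0.0007,0,0,0,0],
    [0,0,-0.0007,0,0,0,0]
  ]
}}

```text
time: 15.42
ee_pos: [0.6051, -0.0207, 0.2084]
tcp_rot: [0.052, 0.999, 0.0, 0.0]
contact_force: [0.7, 2.4, -2.7]
finger_gap: 0.0137
grip_force: 53.4
```

Scaled: 0.5 mm is 0.0007, 0.3 mm is 0.0004.

Request:
{"method": "servo_tool", "body": {
  "plan": [
    [0,0,0,0.0004,0,0,0],
    [0,0,0,0.0007,0,0,0],
    [0,0,0,0.0007,0,0,0]
  ]
}}

```text
time: 15.67
ee_pos: [0.6052, -0.0207, 0.2081]
tcp_rot: [0.052, 0.999, 0.0, 0.0]
contact_force: [-0.1, 3.6, 0.9]
finger_gap: 0.0134
grip_force: 53.7
```

Request:
{"method": "servo_tool", "body": {
  "plan": [
    [0.18,0,0,0,0,0,0],
    [0.22,0,0,0,0,0,0],
    [0.3,0,0,0,0,0,0],
    [0.4,0,0,0,0,0,0],
    [0.5,0,0,0,0,0,0]
  ]
}}

```text
time: 16.08
ee_pos: [0.6051, -0.0215, 0.2079]
tcp_rot: [0.052, 0.999, -0.0, 0.0]
contact_force: [0.7, -0.6, 0.3]
finger_gap: 0.0421
grip_force: 0.0
```

Request:
{"method": "servo_tool", "body": {
  "plan": [
    [0.6,0,0,0,0,0,0],
    [0.6,0,0,0,0,0,0],
    [0.6,0,0,0,0,0,0],
    [0.6,0,0,0,0,0,0]
  ]
}}

```text
time: 16.42
ee_pos: [0.605, -0.0212, 0.2078]
tcp_rot: [0.052, 0.999, -0.0, -0.0]
contact_force: [-0.4, 0.8, 0.0]
finger_gap: 0.0511
grip_force: 0.0
```

Released. I'll raise the arm clear and check.

Scaled: -100 mm is -0.1333, -75 mm is -0.1.

Request:
{"method": "servo_tool", "body": {
  "plan": [
    [0.6,0,0,-0.0067,0,0,0],
    [0.6,0,0,-0.0267,0,0,0],
    [0.6,0,0,-0.06,0,0,0],
    [0.6,0,0,-0.1,0,0,0],
    [0.6,0,0,-0.1333,0,0,0]
  ]
}}

```text
time: 16.83
ee_pos: [0.6051, -0.0211, 0.3097]
tcp_rot: [0.052, 0.999, -0.0, 0.0]
contact_force: [0.5, -0.6, -0.1]
finger_gap: 0.0511
grip_force: 0.0
```

Scaled: 130 mm is 0.1733, 110 mm is 0.1467.

Request:
{"method": "servo_tool", "body": {
  "plan": [
    [0.6,0.0267,0.02,0,0,0,0],
    [0.6,0.0667,0.0667,0,0,0,0],
    [0.6,0.1133,0.1067,0,0,0,0],
    [0.6,0.1467,0.1467,0,0,0,0],
    [0.6,0.1733,0.1733,0,0,0,0]
  ]
}}

```text
time: 17.25
ee_pos: [0.4875, 0.1234, 0.3084]
tcp_rot: [0.052, 0.999, 0.0, 0.0]
contact_force: [-0.1, 0.9, -0.1]
finger_gap: 0.0513
grip_force: 0.0
```

Scaled: 100 mm is 0.1333, 80 mm is 0.1067.

Request:
{"method": "servo_tool", "body": {
  "plan": [
    [0.6,0,0.0267,0,0,0,0],
    [0.6,0,0.0667,0,0,0,0],
    [0.6,0,0.1067,0,0,0,0],
    [0.6,0,0.1333,0,0,0,0],
    [0.6,0,0.1333,0,0,0,0]
  ]
}}

```text
time: 17.67
ee_pos: [0.5001, 0.225, 0.3082]
tcp_rot: [0.051, 0.999, 0.001, 0.0]
contact_force: [0.1, -0.7, 0.5]
finger_gap: 0.0513
grip_force: 0.0
```

```bash
python3 - <<'E'
from h import *
t,s=snap("5")
a=cv2.resize(t.img[170:270,310:400],None,fx=4,fy=4,interpolation=2);b=cv2.resize(s.img[180:280,290:380],None,fx=4,fy=4,interpolation=2)
cv2.imwrite("pics/c5.png",np.hstack([a,b])[...,::-1])
E
```

```text
(no output)
```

View pics/c5.png

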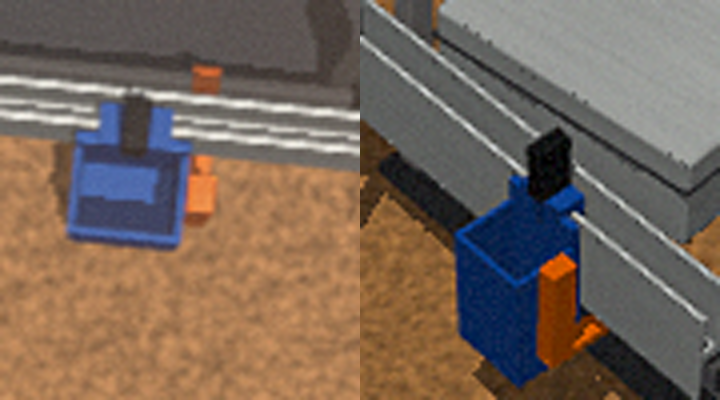

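The holder hangs on the lip with its side at the stop (top crop x≈188), and the stop is where it was. I'll hand the job in.

```bash
python3 -c "
from station import env
print(env.close_job())"
```

```text
the job is handed in; nothing more can be done
None
```

The holder hangs on the rail, hooked behind the lip with its side against the stop and released; in the last pictures the stop shows no visible shift. The job is handed in (no score came back).

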